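# Slide a tube rack from the bench shelf onto the narrow lab jack

## Task

Slide the white tube rack off the grey shelf and across the gap onto the blue plate of the lab jack, pushing it rather than lifting it, so that it ends up standing level, centred on the plate and lined up with it, and no longer touches the shelf. Keep the rack off the red hotplate on the other side, and leave the jar, beaker, green ring and spatula where they are.

Things in the scene. Friction and masses are not known exactly. Their poses are not given: they have to be found in the camera images.
- rack: White plastic tube rack, a closed block 90 mm (its x) by 150 mm (its y) by 50 mm high, blue strip on both long sides; tube ends stand up 14 mm more from its top. 0.28 to 0.56 kg, loose, too wide to grasp. Origin: centre of its underside. Starts on the shelf, a little askew, away from the kerb; its x points roughly away from the robot.
- shelf: Fixed grey metal shelf like a small bridge. Origin: on the bench. Deck top 90 mm up, from -100 to +90 mm in its x, -105 to +105 mm in its y. Along the far (+x) side runs a kerb 10 mm thick, inner face at x = +75 mm, top 104 mm up; a rack pushed flat against it lies parallel to the shelf's y, its centre at shelf x = +30 mm. Both ends (+y, -y) are open.
- jack: Fixed lab scissor jack with blue top plate, beyond the +y or the -y end of the shelf and parallel to it; gap from deck edge to plate 45 to 60 mm. Plate centre in line, within 6 mm, with a rack lying against the kerb. Grey base 110 x 110 mm; black screw knob towards -x, 67 mm from the centre, 45 mm up. Origin: on the bench below the plate's centre.
- jack_top (a point): Centre of the upper face of the jack's blue plate. The plate is 60 mm (x) by 100 mm (y, the direction of travel), 88 mm above the bench, 2 mm lower than the deck; smaller than the rack, which when centred overhangs it by 15 mm at the sides and 25 mm at the ends. x points away from the robot, y along the shelf.
- hotplate: Fixed white hotplate stirrer with a red top and two blue knobs, beyond the shelf's other end: 150 x 120 mm, top 86 mm above the bench. The rack must not touch it. Origin: on the bench below its centre.
- jar: Small white closed jar, 52 mm across, 45 mm high, on the bench in front of the shelf. Origin: centre of its underside. Leave alone.
- beaker: Glass beaker, 70 mm across, 85 mm high, on the bench behind the shelf. Origin: centre of its underside. Leave alone.
- flask_ring: Green flask support ring lying on the bench, 90 mm across, 30 mm high. Origin: centre of its underside. Leave alone.
- spatula: Spatula with wooden handle and steel blade, about 280 mm long, under 25 mm high, lying flat on the bench at the near left. Origin: middle of its length; +x towards the blade. Leave alone.
Mind the look-alikes: they are no part of the job. Leave any turquoise look-alike of the rack alone.

How it is judged (in metres and radians):
At the end, for the whole second after the job is handed in: The rack rests on the jack's blue plate alone, clear of the shelf, level within 3.4 degrees, its centre within 18 mm of the plate's centre both along and across, its long side within 9.7 degrees of the plate's, and at rest (x of rack in the frame of jack_top between -0.018 and 0.018 m and y of rack in the frame of jack_top between -0.018 and 0.018 m and z of rack in the frame of jack_top between -0.006 and 0.006 m and angle between the y axis of rack and the y axis of jack_top, either way round below 0.17 rad and angle between rack's own z axis and vertical below 0.06 rad and contact force between rack and shelf below 0.05 N and contact force between rack and jack above 1 N and linear speed of rack below 0.02 m/s and angular speed of rack below 0.1 rad/s); the robot touches nothing.
It fails at once if the rack is lifted (its underside more than 20 mm above the deck) (height (world z) of rack above 0.11 m).
It fails at once if the rack is tipped by more than 17 degrees or falls off (angle between rack's own z axis and vertical above 0.3 rad or height (world z) of rack below 0.07 m).
It fails at once if the rack touches the hotplate (contact force between rack and hotplate above 0.2 N).
It fails at once if the jar, beaker, green ring or spatula is moved by more than 20 mm (distance of any of jar, beaker, flask_ring, spatula from where it was at the start of the episode above 0.02 m).
It also fails if it takes over 64 s, if anything falls off the work surface, if the arm or the gripper's body presses on something with over 40 N, if the wrist force passes 120 N, or if a joint passes its speed limit or range.

## Robot

A 6-joint arm with a two-finger parallel gripper is mounted at the origin on the work surface. World frame = base frame: x ahead of the robot, y to its left, z up, the work surface at z = 0. Lengths are in m, angles in degrees, forces in N, time in s.
With the tool pointing down it reaches from about 0.15 to 0.775 m from the base axis. Payload 6.1 kg.
Tool frame: the origin (TCP) lies at the very end of the fingers, on their centre line; the grasp point (between the pads) lies 19 mm behind it (bot.hold_point_z is the distance from the TCP to the grasp point, in m); z points along the fingers, y is the line along which they close (so a half turn about z gives the same grasp; the last joint's range is limited). The gripper opens to 85 mm and grips with 20 to 120 N. Pads are 22 mm wide; open, the fingers measure 114 mm over their backs; the gripper's body (76 mm by 85 mm) begins 54 mm behind the grasp point. The pads swing forward as they close: fully open they stand 13 mm farther back than shut.
Start: joints at [67.781, 7.208, -2.269, 80.523, 0, 90], TCP at [0.199, 0.486, 0.231] pointing down, gripper open.
Joint ranges: [-155.77, 155.77], [-54.66, 111.73], [-72.52, 77.12], [-102.08, 115.82], [-83.92, 84.16], [-180, 180]. Speed limits (degrees/s): [136.94, 136.94, 172.46, 180, 180, 180].

## Interface

Orientations are given as [roll, pitch, yaw] about the fixed x, y, z axes, in that order (R = Rz(yaw) Ry(pitch) Rx(roll)).
In Python, from plant import bot gives the robot as it stands.
- The arm moves only by the shell command python3 -m handwheel 'ROWS' [FORCE]. ROWS is a JSON object whose one key "deltas" holds a list of rows, each a list of 7 numbers: the shift along the world's x, y, z in cm, then the turn, a rotation vector about the world's x, y, z in degrees, then the opening, from -1 (shut) to 1 (fully open). In form: {"deltas": [[x, y, z, wx, wy, wz, jaw], ...]}. A call has 1 to 10 rows; each row is the pose to reach, as a shift and turn from the pose commanded when the call began; what a row does not reach only later rows make up. A row lasts 1/10 s, in which the tool goes at most 50 mm and 8.59 degrees, less where a joint would pass 70% of its speed; a pose out of reach is approached as far as the arm can. A call with a gripper value outside its range is refused whole. The fingers move at their own pace and stop on an object; FORCE is the grip in N (left out, the last holds). Time passes only in rows, so rows that repeat a pose let the fingers close. It gives the time, the measured TCP pose, the force, the opening and the grip force at its end, in the units of the state.
- bot.get_state(): the state, without advancing time (a new reading comes with each control period).
- bot.capture(name): name is "side" or "top" or "wrist"; returns a dict with "color" (384x512x3 uint8, red, green, blue), "intrinsics" (3x3 intrinsics, pixels), "world_from_camera" (4x4, takes a point from camera to world coordinates). Camera axes: x right, y up, looking along -z (the intrinsics and any distortion apply to the point x, -y, -z); pixel columns grow to the right and rows downward; lengths in m; the calibration is good to about 2 mm. A picture is of the moment at which its call begins. There is no depth.
- bot.hand_in(): hands the job in; it is judged then, once.
Trained networks look in a picture, given as the dict that the camera call returned (one of the last four; its "shot" number tells which), for a name from the list of things; names that differ only in an ending like _2 or _b are one class to them, and where a whole thing is asked for, a point or a joint stands for the part that bears it (a point fixed in the world has none). Each returns a list of dicts, best first, with "confidence" (0 to 1); they miss things now and then, are a little off and sometimes report something else, mostly with a low value. They report only what shows in the picture. A call takes as long as a camera call. They do not tell look-alikes from the thing itself.
- bot.boxes_of(picture, query): "xy" ([column, row] in pixels, amid what is visible of it).
- bot.regions_of(picture, query): "mask" (384x512 bool, what is visible of it) and "xy" ([column, row] in pixels, amid what is visible of it).
The state is a dict: "t": time; "q": joint angles; "joint_velocities": joint speeds; "joint_efforts": joint torques, N m; "position": TCP position; "orientation": TCP orientation; "force": force on the tool from outside, world axes, zero at the start; "moment": the same for the moment, N m; "grip_width": opening from 0.0 (shut) to 1.0 (fully open); "grip_force": force on a finger pad.
Only numpy, scipy, OpenCV 4.12 (cv2) and the standard library are available. Lean on these libraries where they do the work, as an engineer would, in place of code of your own. Each camera call takes 0.05 s, during which the arm holds its last target. There are 200 camera calls.

## Working session

There is one attempt and no reset: what is moved stays moved. The work goes in short steps, Python scripts to look and compute and a shell command to move; the robot and the scene stay as the last step left them, time stands still between calls to the robot, and variables do not carry over. Pictures are saved under pics/ and viewed, at most 10 in all, crops included, and the job is handed in when it is done.

```bash
mkdir -p pics; ls; cat > h.py <<'E'
import numpy as np, cv2
from plant import bot
def pix(P,c):
    P=np.atleast_2d(P).astype(float); T=np.linalg.inv(c["world_from_camera"]); Q=P@T[:3,:3].T+T[:3,3]
    Q=Q*[1,-1,-1]; u=Q@np.array(c["intrinsics"]).T; return u[:,:2]/u[:,2:]
def ray(uv,c,z):
    uv=np.atleast_2d(uv); K=np.array(c["intrinsics"]); T=np.array(c["world_from_camera"])
    d=np.c_[uv,np.ones(len(uv))]@np.linalg.inv(K).T*[1,-1,-1]; d=d@T[:3,:3].T; o=T[:3,3]
    return o+d*((z-o[2])/d[:,2])[:,None]
E
python3 - <<'E'
from h import *
ims=[]
for n in ("side","top"):
    c=bot.capture(n); print(c.keys(), np.round(c["world_from_camera"],3).tolist(), np.round(c["intrinsics"],1).tolist())
    cv2.imwrite(f"pics/{n}0.png",c["color"][:,:,::-1])
    for q in ["rack","shelf","jack","hotplate","jar","beaker","flask_ring","spatula"]:
        print(n,q,[(np.round(r["xy"]).tolist(),round(r["confidence"],2)) for r in bot.boxes_of(c,q)][:4])
print(bot.get_state())
E
```

```text
pics
dict_keys(['color', 'intrinsics', 'world_from_camera', 'shot']) [[0.723, 0.427, -0.543, -0.096], [-0.691, 0.452, -0.564, -0.704], [0.005, 0.783, 0.622, 0.762], [0.0, 0.0, 0.0, 1.0]] [[352.8, 0.0, 251.3], [0.0, 352.8, 189.0], [0.0, 0.0, 1.0]]
side rack [([347.0, 212.0], 0.67), ([304.0, 302.0], 0.64)]
side shelf [([250.0, 192.0], 0.96)]
side jack [([286.0, 227.0], 0.97)]
side hotplate [([211.0, 149.0], 0.6)]
side jar [([195.0, 210.0], 0.56)]
side beaker [([267.0, 160.0], 0.59)]
side flask_ring [([242.0, 268.0], 0.56)]
side spatula [([118.0, 193.0], 0.93)]
dict_keys(['color', 'intrinsics', 'world_from_camera', 'shot']) [[-0.03, 0.993, -0.118, 0.356], [-0.999, -0.027, 0.021, -0.066], [0.018, 0.119, 0.993, 1.422], [0.0, 0.0, 0.0, 1.0]] [[408.0, 0.0, 258.0], [0.0, 408.0, 189.1], [0.0, 0.0, 1.0]]
top rack [([238.0, 199.0], 0.8), ([329.0, 142.0], 0.66), ([360.0, 238.0], 0.63)]
top shelf [([240.0, 188.0], 0.94)]
top jack [([302.0, 198.0], 0.94)]
top hotplate [([180.0, 179.0], 0.65)]
top jar [([309.0, 250.0], 0.74), ([232.0, 243.0], 0.47)]
top beaker [([301.0, 198.0], 0.74), ([221.0, 149.0], 0.67)]
top flask_ring [([309.0, 246.0], 0.62)]
top spatula [([155.0, 285.0], 0.75)]
{'t': 0.9, 'q': array([ 6.77792825e+01,  7.20592546e+00, -2.26988494e+00,  8.05244751e+01,
        1.28508537e-04,  9.00010240e+01]), 'joint_velocities': array([ 0.15242198, -0.05121059, -0.02969105,  0.02586405, -0.01072288,
       -0.03009306]), 'joint_efforts': array([ 1.79588851e-04, -4.35692883e+01,  3.53088856e+01,  1.04537809e-03,
       -2.55229531e-05, -1.03718570e-06]), 'position': array([0.19852871, 0.48597913, 0.23130401]), 'orientation': array([-1.79999715e+02, -1.28503435e-04,  1.57778259e+02]), 'force': array([-0.4342691 ,  0.01731207,  0.76783609]), 'moment': array([-0.0024007 , -0.00032216,  0.0006517 ]), 'grip_force': 0.0, 'grip_width': 1.000266095112533}
```

View pics/top0.png

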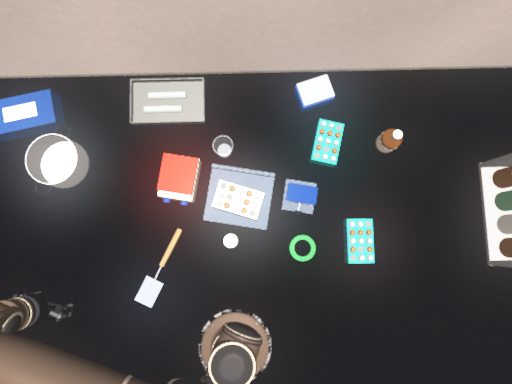

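View pics/side0.png

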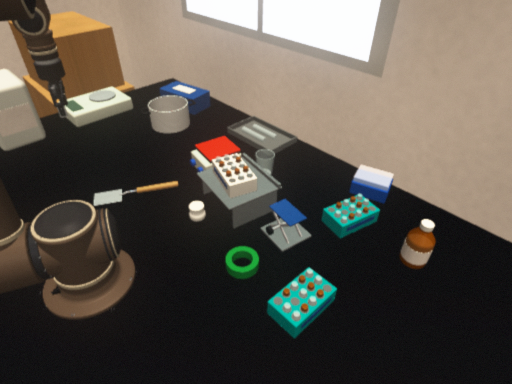

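The white rack is on the shelf at top (238,199). The look-alikes are the turquoise racks at (328,142) and (360,240). The jack's blue plate is at (301,193), on the -y side, and the hotplate is at (180,178). The jar is at (231,241), the beaker at (223,147), the ring at (303,248) and the spatula at (158,268). I choose the white one and check it in a close crop.

```bash
python3 - <<'E'
from h import *
c=bot.capture("top"); im=c["color"]; np.save("pics/top.npy",im)
cr=im[130:270,150:340][:,:,::-1]; cv2.imwrite("pics/crop1.png",cv2.resize(cr,None,fx=4.2,fy=4.2,interpolation=cv2.INTER_CUBIC))
for q,z in (("shelf",.09),("rack",.05+.09),("jack",.088),("hotplate",.086)):
    r=bot.regions_of(c,q)[0]; m=r["mask"].astype(np.uint8)
    (cx,cy),s,a=cv2.minAreaRect(np.argwhere(m)[:,::-1].astype(np.float32)); b=cv2.boxPoints(((cx,cy),s,a))
    print(q,m.sum(),np.round(b,1).tolist(),np.round(ray(b,c,z),3).tolist())
# blue plate
h=cv2.cvtColor(im,cv2.COLOR_RGB2HSV); m=((h[...,0]>105)&(h[...,0]<130)&(h[...,1]>180)&(h[...,2]>60)).astype(np.uint8); m[:,:275]=0;m[:,325:]=0;m[:160]=0;m[230:]=0
rr=cv2.minAreaRect(np.argwhere(m)[:,::-1].astype(np.float32)); b=cv2.boxPoints(rr); print("plate",m.sum(),rr,np.round(ray(b,c,.088),3).tolist())
E
```

```text
shelf 2316 [[202.8000030517578, 220.8000030517578], [211.5, 162.6999969482422], [275.3999938964844, 172.1999969482422], [266.79998779296875, 230.3000030517578]] [[0.416, 0.088, 0.09], [0.606, 0.057, 0.09], [0.569, -0.153, 0.09], [0.379, -0.119, 0.09]]
rack 1347 [[211.10000610351562, 206.5], [219.5, 179.10000610351562], [265.0, 193.10000610351562], [256.5, 220.5]] [[0.457, 0.056, 0.14], [0.544, 0.028, 0.14], [0.495, -0.115, 0.14], [0.41, -0.086, 0.14]]
jack 1065 [[280.5, 212.0], [285.8999938964844, 178.3000030517578], [319.79998779296875, 183.8000030517578], [314.3999938964844, 217.5]] [[0.437, -0.166, 0.088], [0.548, -0.188, 0.088], [0.527, -0.299, 0.088], [0.416, -0.276, 0.088]]
hotplate 1806 [[154.89999389648438, 200.5], [163.0, 152.1999969482422], [201.89999389648438, 158.60000610351562], [193.8000030517578, 207.0]] [[0.487, 0.244, 0.086], [0.647, 0.218, 0.086], [0.622, 0.089, 0.086], [0.462, 0.117, 0.086]]
plate 0 ((0.0, 0.0), (0.0, 0.0), 0.0) [[1.195, 0.775, 0.088], [1.195, 0.775, 0.088], [1.195, 0.775, 0.088], [1.195, 0.775, 0.088]]
```

View pics/crop1.png

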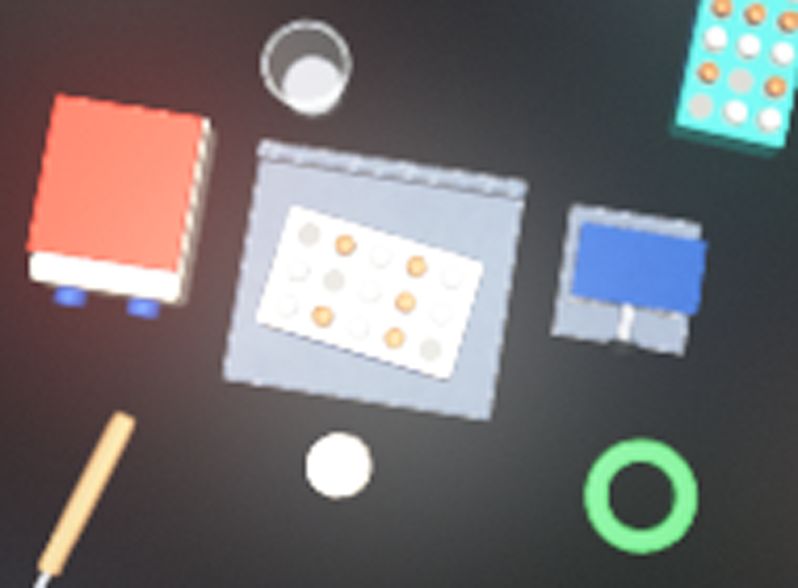

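The crop shows the white rack with tube dots, rotated further clockwise than the shelf. The kerb is along the far side, with its top from (262,148) to (526,186), and the blue plate's corners are at about (582,224), (705,240), (697,314) and (572,297). It is the right rack, so next I refine the poses.

```bash
cat >> h.py <<'E'
def rect(im,c,cond,z,box,k=6):
    x0,y0,x1,y1=box; cr=cv2.resize(im[y0:y1,x0:x1],None,fx=k,fy=k,interpolation=cv2.INTER_CUBIC).astype(int)
    m=cond(cr).astype(np.uint8); m=cv2.morphologyEx(m,cv2.MORPH_CLOSE,np.ones((41,41))) 
    n,l,s,_=cv2.connectedComponentsWithStats(m); m=l==1+np.argmax(s[1:,4])
    p=(np.argwhere(m)[:,::-1]+.5)/k-.5+[x0,y0]; w=ray(p,c,z)[:,:2]*1000
    (ctr,s,a)=cv2.minAreaRect(w.astype(np.float32)); return w.mean(0),ctr,s,a,cv2.boxPoints((ctr,s,a))
E
python3 - <<'E'
from h import *
c=bot.capture("top"); im=c["color"]
np.set_printoptions(precision=1,suppress=True)
for n,f,z,b in (("plate",lambda r:(r[...,2]>120)&(r[...,2]>1.8*r[...,0]),.088,(280,175,325,212)),
                ("racktop",lambda r:(r.min(2)>215)|((r[...,0]>1.4*r[...,2])&(r[...,0]>120)),.14,(205,172,270,225))):
    print(n,*rect(im,c,f,z,b))
U=lambda a:(np.array(a)+.5)/4.2-.5+[150,130]
print("deck front corners",ray(U([[225,381],[491,418]]),c,.09)*1000)
print("kerb outer top",ray(U([[262,141],[527,179]]),c,.104)*1000, "inner",ray(U([[258,158],[523,195]]),c,.104)*1000)
E
```

```text
plate [ 496.2 -239. ] (496.0497741699219, -239.1474151611328) (100.65338897705078, 60.20006561279297) 79.74662017822266 [[ 457.5 -283.3]
 [ 516.7 -294. ]
 [ 534.6 -195. ]
 [ 475.4 -184.3]]
racktop [481.8 -17.2] (481.0195617675781, -13.653350830078125) (183.8119659423828, 123.89768981933594) 71.5951919555664 [[ 393.2  -81.3]
 [ 510.8 -120.4]
 [ 568.8   54. ]
 [ 451.3   93.1]]
deck front corners [[ 417.1   86.9   90. ]
 [ 382.6 -118.1   90. ]]
kerb outer top [[ 602.2   54.   104. ]
 [ 566.8 -151.5  104. ]] inner [[ 588.9   57.4  104. ]
 [ 554.2 -148.   104. ]]
```

```bash
python3 -m handwheel '{"deltas":[[2,-5,0,0,0,2,0.6],[4,-10,0,0,0,4,0.6],[6,-15,0,0,0,6,0.6],[8,-20,0,0,0,8,0.6],[10,-25,0,0,0,10,0.6],[12,-30,0,0,0,12.1,0.6],[14,-35,0,0,0,12.1,0.6],[15.5,-40,0,0,0,12.1,0.6],[17,-45,0,0,0,12.1,0.6],[18,-49.8,0,0,0,12.1,0.6]]}'
python3 -m handwheel '{"deltas":[[0,0,0,0,0,0,0.6],[0,0,0,0,0,0,0.6],[0,0,0,0,0,0,0.6]]}'
```

```text
t: 2.2
position: [0.3716, 0.0153, 0.2316]
orientation: [180.0, 0.1, 169.9]
force: [0.9, -0.1, 0.8]
grip_width: 0.799
grip_force: 0.0
t: 2.5
position: [0.371, 0.018, 0.2313]
orientation: [180.0, -0.0, 169.9]
force: [-1.0, 0.0, 0.5]
grip_width: 0.799
grip_force: 0.0
```

```bash
python3 -m handwheel '{"deltas":[[0.3,-2,-2,0,0,0,0.4],[0.6,-3,-5,0,0,0,0.4],[0.6,-3,-8,0,0,0,0.4],[0.6,-3,-11,0,0,0,0.4],[0.6,-3,-13,0,0,0,0.4],[0.6,-3,-13,0,0,0,0.4],[0.6,-3,-13,0,0,0,0.4]]}'
python3 - <<'E'
from h import *
c=bot.capture("side"); cr=c["color"][110:270,160:340][:,:,::-1]; cv2.imwrite("pics/crop2.png",cv2.resize(cr,None,fx=3.6,fy=3.6,interpolation=cv2.INTER_CUBIC))
E
```

```text
t: 3.2
position: [0.3772, -0.0112, 0.1018]
orientation: [180.0, -0.0, 170.1]
force: [-0.2, 0.2, -0.2]
grip_width: 0.703
grip_force: 0.0
```

View pics/crop2.png

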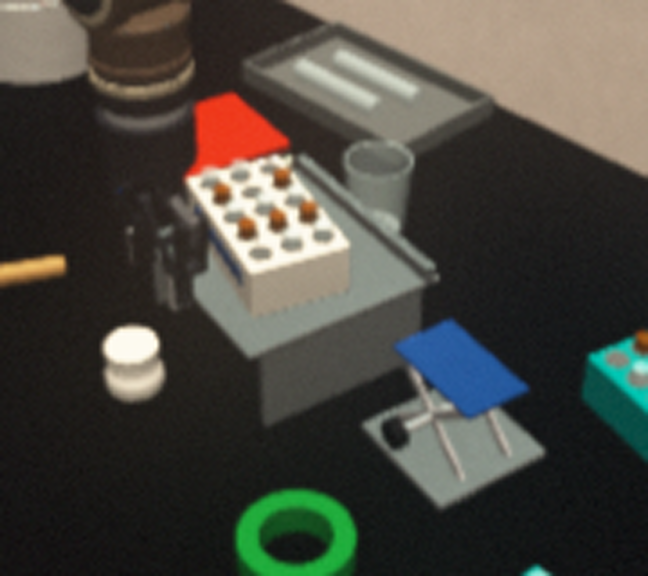

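The crop shows the open fingers at (175,260), in front of the rack's near long side and level with its lower half, with the jar (133,360) clear. I push towards the kerb.

```bash
python3 -m handwheel '{"deltas":[[0.5,-0.1,0,0,0,0,0.4],[1.2,-0.2,0,0,0,0,0.4],[1.9,-0.3,0,0,0,0,0.4],[2.5,-0.45,0,0,0,0,0.4],[3,-0.54,0,0,0,0,0.4],[3.5,-0.63,0,0,0,0,0.4],[4,-0.72,0,0,0,0,0.4],[4.5,-0.81,0,0,0,0,0.4],[5,-0.9,0,0,0,0,0.4],[5.5,-1,0,0,0,0,0.4]]}'
python3 -m handwheel '{"deltas":[[0.4,-0.07,0,0,0,0,0.4],[0.8,-0.14,0,0,0,0,0.4],[1.2,-0.21,0,0,0,0,0.4],[1.6,-0.28,0,0,0,0,0.4],[2,-0.36,0,0,0,0,0.4],[2.4,-0.43,0,0,0,0,0.4],[2.6,-0.47,0,0,0,0,0.4],[2.6,-0.47,0,0,0,0,0.4]]}'
python3 - <<'E'
from h import *
c=bot.capture("side"); cr=c["color"][110:270,160:340][:,:,::-1]; cv2.imwrite("pics/crop3.png",cv2.resize(cr,None,fx=3.6,fy=3.6,interpolation=cv2.INTER_CUBIC))
E
```

```text
t: 4.25
position: [0.4324, -0.0228, 0.1012]
orientation: [-180.0, -0.0, 169.9]
force: [-1.0, -1.3, 0.9]
grip_width: 0.7
grip_force: 0.6
t: 5.05
position: [0.4588, -0.0274, 0.1014]
orientation: [-180.0, 0.0, 169.9]
force: [-0.5, -0.4, -0.7]
grip_width: 0.701
grip_force: 0.0
```

View pics/crop3.png

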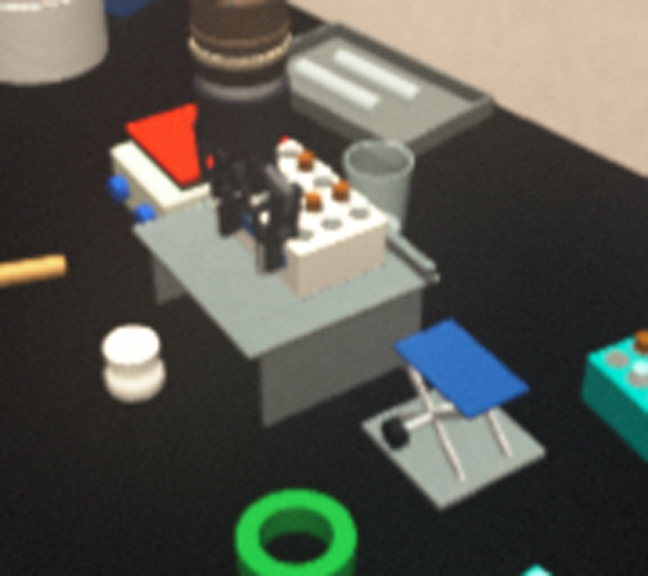

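The fingers have pushed the rack almost parallel to the kerb, and its far side is now close to it at (395,240). I continue slowly until it makes contact.

```bash
python3 -m handwheel '{"deltas":[[0.3,-0.05,0,0,0,0,0.4],[0.6,-0.1,0,0,0,0,0.4],[0.8,-0.14,0,0,0,0,0.4],[0.9,-0.16,0,0,0,0,0.4]]}'
python3 -m handwheel '{"deltas":[[0.2,-0.035,0,0,0,0,0.4],[0.3,-0.05,0,0,0,0,0.4]]}'
```

```text
t: 5.5
position: [0.4674, -0.029, 0.1014]
orientation: [180.0, -0.0, 169.9]
force: [-4.2, 1.8, 1.2]
grip_width: 0.701
grip_force: 1.4
t: 5.7
position: [0.4704, -0.0295, 0.1013]
orientation: [-180.0, 0.0, 169.9]
force: [-2.3, -0.9, 2.4]
grip_width: 0.701
grip_force: 1.6
```

```bash
python3 -m handwheel '{"deltas":[[0.2,-0.035,0,0,0,0,0.4],[0.2,-0.035,0,0,0,0,0.4]]}'
python3 -m handwheel '{"deltas":[[0.2,-0.035,0,0,0,0,0.4],[0.2,-0.035,0,0,0,0,0.4]]}'
python3 -m handwheel '{"deltas":[[0.2,-0.035,0,0,0,0,0.4],[0.2,-0.035,0,0,0,0,0.4]]}'
```

```text
t: 5.9
position: [0.4727, -0.0299, 0.1013]
orientation: [180.0, 0.0, 169.9]
force: [-1.0, -0.0, 0.6]
grip_width: 0.703
grip_force: 0.6
t: 6.1
position: [0.4729, -0.0299, 0.1012]
orientation: [180.0, -0.2, 169.9]
force: [-8.4, 2.3, 5.2]
grip_width: 0.7
grip_force: 4.0
t: 6.3
position: [0.4729, -0.0298, 0.1011]
orientation: [180.0, -0.4, 169.9]
force: [-15.0, 3.9, 10.6]
grip_width: 0.696
grip_force: 7.8
```

```bash
python3 -m handwheel '{"deltas":[[-1,0.18,0,0,0,0,0.4],[-2.5,0.45,0,0,0,0,0.4],[-2.5,0.45,3,0,0,0,0.2],[-2.5,0.45,7,0,0,0,0],[-2.5,0.45,11,0,0,0,-0.2],[-1,2,11,0,0,-8,-0.2],[1,4,11,0,0,-16,-0.2],[3,6,11,0,0,-24,-0.2],[5,8,11,0,0,-32,-0.2],[7.1,10,11,0,0,-40,-0.2]]}'
python3 -m handwheel '{"deltas":[[0,0,0,0,0,-8,-0.2],[0,0,0,0,0,-16,-0.2],[0,0,0,0,0,-24,-0.2],[0,0,0,0,0,-32,-0.2],[0,0,0,0,0,-40,-0.2],[0,0,0,0,0,-48,-0.2],[0,0,0,0,0,-50,-0.2],[0,0,0,0,0,-50,-0.2]]}'
python3 - <<'E'
from h import *
np.set_printoptions(precision=1,suppress=True)
s=bot.get_state(); print(s["q"],s["position"]*1000)
O=np.array([498.3,-33.4]);ux=np.array([.984,-.178]);uy=-ux[::-1]*[1,-1]
d=s["position"][:2]*1000-O; print("shelf",d@ux,d@np.array([.178,.984]))
c=bot.capture("top"); 
for r in bot.regions_of(c,"rack")[:1]:
    b=cv2.boxPoints(cv2.minAreaRect(np.argwhere(r["mask"])[:,::-1].astype(np.float32))); w=ray(b,c,.14)[:,:2]*1000
    print(r["xy"],w, (w-O)@ux,(w-O)@np.array([.178,.984]))
c=bot.capture("side"); cr=c["color"][90:270,150:350][:,:,::-1]; cv2.imwrite("pics/crop4.png",cv2.resize(cr,None,fx=3.2,fy=3.2,interpolation=cv2.INTER_CUBIC))
E
```

```text
t: 7.3
position: [0.5476, 0.0703, 0.2115]
orientation: [180.0, 0.0, 129.6]
force: [0.3, 0.1, -0.7]
grip_width: 0.396
grip_force: 0.0
t: 8.1
position: [0.5469, 0.0695, 0.2114]
orientation: [180.0, -0.0, 79.9]
force: [-0.4, 0.1, 0.2]
grip_width: 0.402
grip_force: 0.0
[  7.2  10.1  -1.4  78.5  -0.  107.4] [546.9  69.5 211.4]
shelf 29.541148793492535 109.88985638564914
[327.9, 146.1] [[ 585.8 -258.1]
 [ 738.7 -291.3]
 [ 720.6 -380. ]
 [ 568.  -345.5]] [126.1 282.5 280.4 124.1] [-205.5 -211.  -301.5 -294.7]
```

View pics/crop4.png

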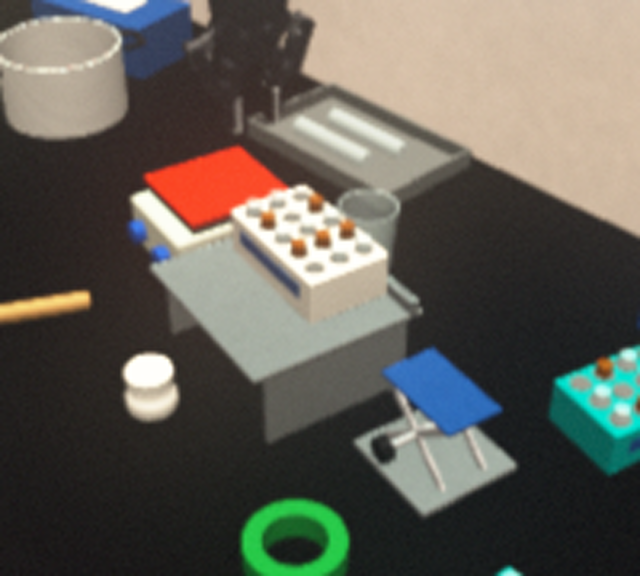

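The rack lies parallel and flat against the kerb, with its -y end at about (345,300) and its +y end at (270,200). The tool hangs beyond the +y end. I lower it and push along -y.

```bash
python3 -m handwheel '{"deltas":[[0,0,-3,0,0,0,-0.2],[0,0,-7,0,0,0,-0.2],[0,0,-10,0,0,0,-0.2],[0,0,-10.9,0,0,0,-0.2],[0,0,-10.9,0,0,0,-0.2]]}'
python3 -m handwheel '{"deltas":[[-0.1,-0.5,0,0,0,0,-0.2],[-0.18,-1,0,0,0,0,-0.2],[-0.27,-1.5,0,0,0,0,-0.2],[-0.36,-2,0,0,0,0,-0.2],[-0.45,-2.5,0,0,0,0,-0.2],[-0.54,-3,0,0,0,0,-0.2],[-0.63,-3.5,0,0,0,0,-0.2],[-0.72,-4,0,0,0,0,-0.2],[-0.81,-4.5,0,0,0,0,-0.2],[-0.9,-5,0,0,0,0,-0.2]]}'
python3 - <<'E'
from h import *
c=bot.capture("side"); cr=c["color"][90:270,150:350][:,:,::-1]; cv2.imwrite("pics/crop5.png",cv2.resize(cr,None,fx=3.2,fy=3.2,interpolation=cv2.INTER_CUBIC))
E
```

```text
t: 8.75
position: [0.5463, 0.0694, 0.1013]
orientation: [-179.9, 0.0, 79.9]
force: [0.7, 0.1, 0.3]
grip_width: 0.402
grip_force: 0.0
t: 9.75
position: [0.5381, 0.0191, 0.1022]
orientation: [-180.0, -0.0, 79.9]
force: [0.8, 3.4, 1.6]
grip_width: 0.401
grip_force: 1.4
```

View pics/crop5.png

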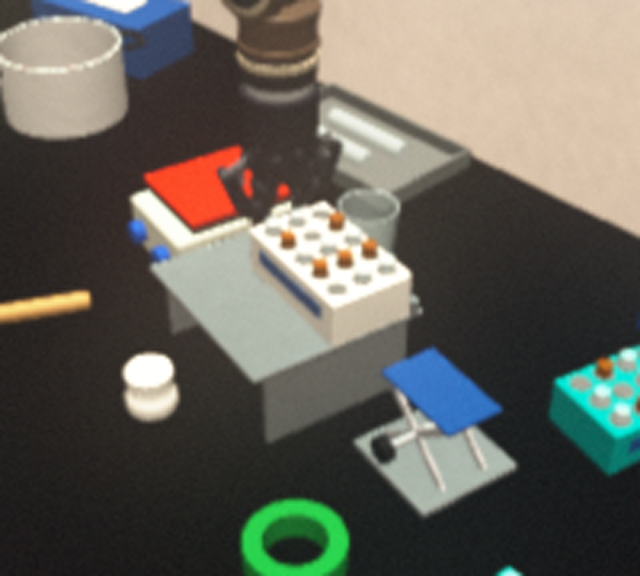

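The rack is sliding along the kerb with its leading end at the deck edge (370,330). The force is a steady 3.4 N, so I continue.

```bash
for i in 1 2; do :; done; python3 -m handwheel '{"deltas":[[-0.09,-0.5,0,0,0,0,-0.2],[-0.18,-1,0,0,0,0,-0.2],[-0.27,-1.5,0,0,0,0,-0.2],[-0.36,-2,0,0,0,0,-0.2],[-0.45,-2.5,0,0,0,0,-0.2],[-0.54,-3,0,0,0,0,-0.2],[-0.63,-3.5,0,0,0,0,-0.2],[-0.72,-4,0,0,0,0,-0.2],[-0.81,-4.5,0,0,0,0,-0.2],[-0.9,-5,0,0,0,0,-0.2]]}'
python3 -m handwheel '{"deltas":[[-0.09,-0.5,0,0,0,0,-0.2],[-0.18,-1,0,0,0,0,-0.2],[-0.27,-1.5,0,0,0,0,-0.2],[-0.36,-2,0,0,0,0,-0.2],[-0.45,-2.5,0,0,0,0,-0.2],[-0.54,-3,0,0,0,0,-0.2],[-0.63,-3.5,0,0,0,0,-0.2],[-0.72,-4,0,0,0,0,-0.2],[-0.81,-4.5,0,0,0,0,-0.2],[-0.9,-5,0,0,0,0,-0.2]]}'
python3 - <<'E'
from h import *
c=bot.capture("side"); cr=c["color"][90:270,150:350][:,:,::-1]; cv2.imwrite("pics/crop6.png",cv2.resize(cr,None,fx=3.2,fy=3.2,interpolation=cv2.INTER_CUBIC))
E
```

```text
t: 10.8
position: [0.5291, -0.031, 0.1022]
orientation: [-180.0, 0.0, 79.9]
force: [0.5, 1.9, -0.5]
grip_width: 0.399
grip_force: 0.8
t: 11.8
position: [0.5202, -0.0809, 0.1024]
orientation: [180.0, 0.0, 79.9]
force: [0.0, 1.2, 0.8]
grip_width: 0.398
grip_force: 1.2
```

View pics/crop6.png

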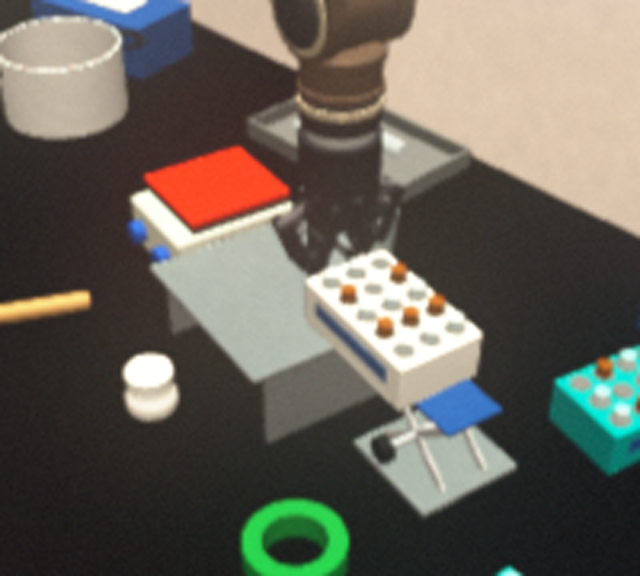

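The rack now bridges the gap level and straight, with its leading end on the blue plate at (440,395). I continue for 60 mm and then measure.

```bash
python3 -m handwheel '{"deltas":[[-0.09,-0.5,0,0,0,0,-0.2],[-0.18,-1,0,0,0,0,-0.2],[-0.27,-1.5,0,0,0,0,-0.2],[-0.36,-2,0,0,0,0,-0.2],[-0.45,-2.5,0,0,0,0,-0.2],[-0.54,-3,0,0,0,0,-0.2],[-0.63,-3.5,0,0,0,0,-0.2],[-0.72,-4,0,0,0,0,-0.2],[-0.81,-4.5,0,0,0,0,-0.2],[-0.9,-5,0,0,0,0,-0.2]]}'
python3 -m handwheel '{"deltas":[[-0.06,-0.3,0,0,0,0,-0.2],[-0.12,-0.6,0,0,0,0,-0.2],[-0.18,-0.9,0,0,0,0,-0.2],[-0.22,-1.2,0,0,0,0,-0.2],[-0.22,-1.2,0,0,0,0,-0.2]]}'
cat > m.py <<'E'
from h import *
import sys
np.set_printoptions(precision=1,suppress=True)
J=np.array([496.1,-239.1]);ux=np.array([.984,-.178]);uy=np.array([.178,.984])
s=bot.get_state(); d=s["position"][:2]*1000-J; print("tcp in jack",d@ux,d@uy)
for n in ("top","side"):
    c=bot.capture(n)
    for r in bot.regions_of(c,"rack")[:3]:
        b=cv2.boxPoints(cv2.minAreaRect(np.argwhere(r["mask"])[:,::-1].astype(np.float32))); w=ray(b,c,.138)[:,:2]*1000
        print(n,r["xy"],round(r["confidence"],2),(w-J)@ux,(w-J)@uy)
cr=c["color"][110:260,190:350][:,:,::-1]; cv2.imwrite(f"pics/{sys.argv[1]}.png",cv2.resize(cr,None,fx=4,fy=4,interpolation=cv2.INTER_CUBIC))
E
python3 m.py crop7
```

```text
t: 12.85
position: [0.5112, -0.1309, 0.1023]
orientation: [180.0, -0.0, 79.9]
force: [0.7, 1.2, -0.6]
grip_width: 0.397
grip_force: 0.6
t: 13.35
position: [0.509, -0.143, 0.1023]
orientation: [180.0, 0.0, 79.9]
force: [-0.2, -0.6, -0.3]
grip_width: 0.399
grip_force: 0.0
tcp in jack -4.403542984481504 96.86379822254943
top [331.6, 142.7] 0.72 [ 95.6 246.5 241.3  90.5] [  -1.8  -12.  -104.   -92.6]
top [182.9, 178.4] 0.71 [-98.2  57.4  56.2 -99.3] [460.8 463.9 337.4 336.1]
top [313.8, 196.2] 0.67 [-55.6  38.9  37.9 -56.7] [  4.2   1.5 -71.2 -68. ]
side [281.2, 206.8] 0.7 [-81.2  53.7  38.1 -79. ] [  62.4  126.7  -82.4 -121.7]
side [344.9, 214.5] 0.58 [ 32.6 223.1 154.6 -13.7] [ -80.8  -87.8 -194.4 -180.6]
```

View pics/crop7.png

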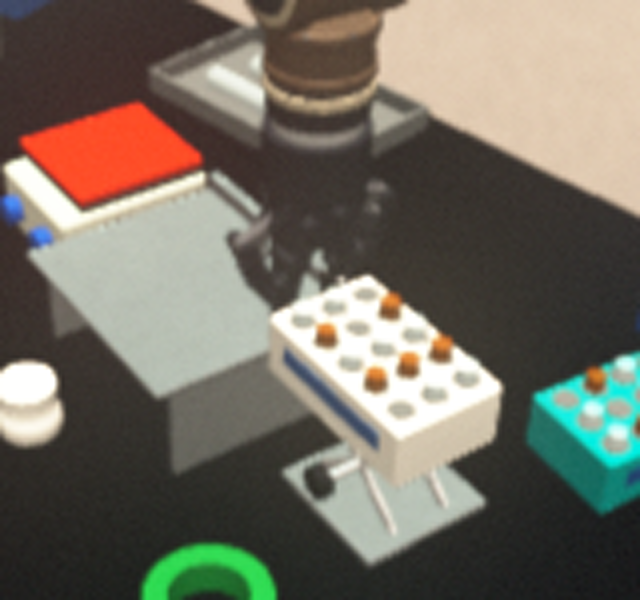

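The rack sits on the plate with its rear just past the deck edge. The top-face corners are at (270,317), (372,275), (500,385) and (393,440). I compute its pose from these.

```bash
python3 - <<'E'
from h import *
np.set_printoptions(precision=1,suppress=True)
c=bot.capture("side"); J=np.array([496.1,-239.1]);ux=np.array([.984,-.178]);uy=np.array([.178,.984])
p=(np.array([[270,317],[372,275],[500,385],[393,440]])+.5)/4-.5+[190,110]
w=ray(p,c,.138)[:,:2]*1000-J; print(w@ux,w@uy,(w@ux).mean(),(w@uy).mean())
# plate ref in side camera from first image
im=cv2.imread("pics/side0.png")[:,:,::-1].copy()
print(rect(im,c,lambda r:(r[...,2]>110)&(r[...,2]>1.8*r[...,0]),.088,(268,192,312,232))[:4])
E
```

```text
[-50.3  40.9  37.8 -55.5] [ 82.3  82.4 -62.7 -65.7] -6.795486713050687 9.081670763037675
(array([ 494.6, -237.4]), (493.3103332519531, -233.61166381835938), (106.17925262451172, 67.33438873291016), 80.27140808105469)
```

```bash
python3 -m handwheel '{"deltas":[[-0.05,-0.3,0,0,0,0,-0.2],[-0.1,-0.6,0,0,0,0,-0.2],[-0.15,-0.8,0,0,0,0,-0.2],[-0.18,-1,0,0,0,0,-0.2],[-0.18,-1,0,0,0,0,-0.2]]}'
python3 -m handwheel '{"deltas":[[0.18,1,0,0,0,0,-0.2],[0.54,3,0,0,0,0,-0.2],[0.54,3,4,0,0,0,-0.2],[0.54,3,9,0,0,0,-0.2],[0.54,5,14,0,0,0,-0.2],[0,10,14,0,0,0,-0.2],[-2,15,14,0,0,0,-0.2],[-5,20,14,0,0,0,-0.2],[-8,25,14,0,0,0,-0.2],[-8,25,14,0,0,0,-0.2]]}'
python3 -m handwheel '{"deltas":[[0,0,0,0,0,0,-0.2],[0,0,0,0,0,0,-0.2]]}'
python3 m.py crop8
```

```text
t: 14.1
position: [0.5072, -0.1529, 0.1023]
orientation: [180.0, 0.0, 79.9]
force: [1.1, 0.2, 0.3]
grip_width: 0.401
grip_force: 0.3
t: 15.1
position: [0.425, 0.1002, 0.2426]
orientation: [-180.0, -0.0, 80.1]
force: [0.3, 0.1, 0.2]
grip_width: 0.402
grip_force: 0.0
t: 15.3
position: [0.4272, 0.098, 0.2425]
orientation: [180.0, 0.0, 80.0]
force: [0.5, -0.0, -0.0]
grip_width: 0.403
grip_force: 0.0
tcp in jack -127.84218309419536 319.42807805766364
top [328.6, 144.3] 0.95 [ 96.4 246.5 242.   92. ] [  -0.1   -9.1 -101.2  -91. ]
top [356.8, 238.4] 0.79 [ -68.   -51.4 -188.1 -204.3] [-136.2 -228.  -247.9 -157.2]
top [303.7, 195.5] 0.69 [-56.7  36.8  38.1 -55.4] [ 74.   74.2 -78.5 -77.4]
side [346.7, 215.1] 0.9 [ 34.4 221.6 153.8 -11.9] [ -82.7  -90.9 -195.5 -180.9]
side [285.0, 207.8] 0.83 [-77.8  59.9  37.7 -81. ] [  57.1  117.9  -91.8 -128. ]
side [306.8, 299.7] 0.58 [-255.9  -99.5  -99.8 -244.4] [-235.9 -195.6 -298.9 -325. ]
```

View pics/crop8.png

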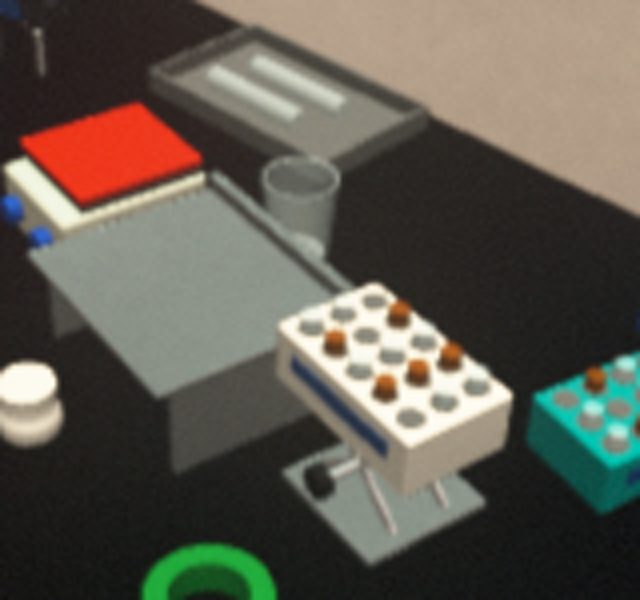

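The rack stands level on the plate, clear of the shelf and the arm. Its measured offset is about -5 to -9 mm across and -2 mm along, with a yaw of about 0°. That is within tolerance, so I hand it in.

```bash
python3 -c "
from plant import bot
print(bot.hand_in())"
```

```text
the job is handed in; nothing more can be done
None
```

I pushed the rack across onto the jack plate and handed the job in. At the last look it stood level and clear of the shelf, about 2 mm off centre along and 5–9 mm across, lined up with the plate; no verdict was returned.

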